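Hold the grout float flush on a sloped sill tile

TASK

Pick up the rubber grout float by its handle, tilt it to match the sloping sandstone tile on the sill stand and hold its sole flush on the tile, centred and lined up lengthwise, pressing gently until the tile has sunk about half-way into its springs but never bottoms out. Do not shift the stand's slope or disturb the trowel or the spare tile sample. Finish still gripping the float and pressing: do not let go.

Things in the scene. Friction and masses are not known exactly. Their poses are not given: they have to be found in the camera images.
- float_handle (a point): Middle of the grip bar of the loose grout float: a pale wooden bar 120 long, 26 wide, 24 mm high, on two 14 mm square posts 45 mm either side of the middle. x along the bar, y across it, z up, away from the sole. It lies 60 mm above the sole's underside. Grasp here, across the bar. Both ends alike. Starts flat on the counter; in some starts its place and the stand's are swapped.
- float_sole (a point): Centre of the float's flat underside, its working face; same axes as float_handle, which lies 60 mm along its +z. Sole: white rubber 140 (x) x 70 (y) x 12 mm, with a 120 x 50 x 4 mm aluminium plate on top; from the plate's top (16 mm up) to the bar's underside (48 mm up) there are only the posts.
- float: The whole float, 0.2 to 0.33 kg; origin and axes coincide with float_sole.
- tile_face (a point): Centre of the upper face of the pale sandstone tile (150 x 100 x 12 mm) on the sill stand, 85 to 115 mm above the counter. z: outward normal of the slope; x: straight up the slope (150 mm direction); y: level. The tile rides on a hinged board on a fixed 200 x 130 mm steel base; low edge nearest the robot, slope 0.2 to 0.55 rad from level. Nothing stands above the face.
- tile (a joint): How far the tile is pushed into its springs, along the inward normal, in m: 0 untouched, 0.012 bottomed out. It slides without tilting. It needs about 1 N to start and then 1.2 N per mm (the float's own weight alone presses it some 0.5 to 2.5 mm).
- stand: The sill stand with its hinged board and tile; origin at the centre of the underside of its fixed steel base, x away from the low edge.
- board_top_edge (a point): Middle of the upper edge of the stand's hinged board, 176 mm from the hinge. The hinge is stiff (about 8 N m of friction) and stays as set under the gentle pressing asked for.
- trowel: Bystander: steel notched trowel lying flat, blade 220 x 75 mm, wooden handle up to 57 mm high; origin at the centre of its underside, x along the blade. Leave alone.
- spare_tile: Bystander: loose square sandstone tile sample 100 x 100 x 10 mm, flat on the counter; origin at the centre of its underside. Leave alone.
Not all that is in view belongs to the job. What is meant by the float is not blue, and is the smaller of those in its own colour.

How it is judged:
On the way:
1. the float is lifted clear of the counter in the gripper (height (world z) of float above 0.03 m and contact force between float and the fingers above 3 N and contact force between float and stand below 0.1 N), for 0.2 s.
At the end, for the whole second after the job is handed in: The float is at rest, gripped by its bar (not pushed from on top), its sole on the tile: tilt within 0.035 rad of the face, lengthwise within 0.14 rad, centres within 15 mm each way, gap under 3 mm, pressed with over 4 N, the tile 3.5 to 9 mm into its 12 mm of spring travel (angle between the z axis of float_sole and the z axis of tile_face, either way round below 0.035 rad and angle between the x axis of float_sole and the x axis of tile_face, either way round below 0.14 rad and x of float_sole in the frame of tile_face between -0.015 and 0.015 m and y of float_sole in the frame of tile_face between -0.015 and 0.015 m and z of float_sole in the frame of tile_face between -0.003 and 0.003 m and value of joint tile between 0.0035 and 0.009 m and contact force between float and stand above 4 N and contact force between float and the fingers above 3 N and z of the grasp point in the frame of float_handle below 0.025 m and linear speed of float below 0.01 m/s); the arm keeps its last pose, push and grip.
It fails at once if the tile bottoms out on its springs (value of joint tile above 0.0115 m).
It fails at once if the stand's slope is shifted (distance of board_top_edge from where it was at the start of the episode above 0.006 m).
It fails at once if the trowel is disturbed (distance of trowel from where it was at the start of the episode above 0.02 m).
It fails at once if the spare tile sample is disturbed (distance of spare_tile from where it was at the start of the episode above 0.02 m).
It also fails if it takes over 48 s, if anything falls off the work surface, if the arm or the gripper's body presses on something with over 40 N, if the wrist force passes 120 N, or if a joint passes its speed limit or range.

ROBOT

A 6-joint arm with a two-finger parallel gripper is mounted at the origin on the work surface. World frame = base frame: x ahead of the robot, y to its left, z up, the work surface at z = 0. Lengths are in m, angles in rad, forces in N, time in s.
With the tool pointing down it reaches from about 0.35 to 0.975 m from the base axis. Payload 4.9 kg.
Tool frame: the origin (TCP) lies at the very end of the fingers, on their centre line; the grasp point (between the pads) lies 19 mm behind it; x points along the fingers, z is the direction in which the jaws open and shut, and the axes are right-handed (so a half turn about x gives the same grasp; the last joint's range is limited). The gripper opens to 85 mm and grips with 20 to 120 N. Pads are 22 mm wide; open, the fingers measure 114 mm over their backs; the gripper's body (76 mm by 85 mm) begins 54 mm behind the grasp point. The pads swing forward as they close: fully open they stand 13 mm farther back than shut.
Start: joints at [1.125, 0.053, 1.613, -0, 1.476, -0.119], TCP at [0.201, 0.592, 0.231] pointing down, gripper open.
Joint ranges: [-3.01, 3.01], [-1.01, 2.22], [0.06, 2.58], [-1.02, 4.17], [0.09, 2.62], [-3.14, 3.14]. Speed limits (rad/s): [2.57, 2.57, 3.14, 3.14, 3.14, 3.14].

INTERFACE

Orientations are given as a unit quaternion [w, x, y, z].
In Python, from plant import manip, vision, job gives the robot as it stands.
- The arm moves only by the tool servo_tool, never from a script. Its arguments are lists of equal length, an entry for each row: "twist": the turn, a rotation vector about the world's x, y, z in rad, a list of three; "xyz": the shift along the world's x, y, z in cm, a list of three; "fingers": the opening, from 0 (shut) to 1 (fully open). In form: {"twist": [[wx, wy, wz], ...], "xyz": [[x, y, z], ...], "fingers": [fingers, ...]}. A call has 1 to 8 rows; each row shifts and turns the commanded pose from where the row before left it; what a row does not reach is not made up. A row lasts 1/8 s, in which the tool goes at most 62.5 mm and 10.7 degrees, less where a joint would pass 70% of its speed; a pose out of reach is approached as far as the arm can. A call with a gripper value outside its range is refused whole. The fingers move at their own pace and stop on an object; the grip force is fixed at half the most. Time passes only in rows, so rows that do not move let the fingers close. It gives the time, the measured TCP pose, the force and the opening at its end, in the units of the state.
- manip.state(): the state, without advancing time (a new reading comes with each control period).
- vision.grab_frame(name): name is "scene" or "top" or "wrist"; returns the picture (384x512x3 uint8, red, green, blue); there is no depth.
- vision.get_calibration(name): a dict with "camera_matrix" (3x3 intrinsics, pixels), "k1" (the pictures are not rectified: a ray, as slopes to the right and down, at radius r is drawn at 1 + k1 r^2 times it, then the intrinsics apply), "origin" and "orientation" of the camera in the world; the wrist camera has in their place "mount" (4x4, takes a point from camera to tool coordinates, whose origin is the TCP and whose axes are the tool frame's). Camera axes: x right, y up, looking along -z (the intrinsics and any distortion apply to the point x, -y, -z); pixel columns grow to the right and rows downward; lengths in m; the calibration is good to about 2 mm. A picture is of the moment at which its call begins: read the wrist's pose just before it. get_calibration takes no time and is no camera call.
- job.job_done(): hands the job in, once; it reports no verdict.
Trained networks look in the newest picture that a camera, given by its name, has taken for a name from the list of things; names that differ only in an ending like _2 or _b are one class to them, and where a whole thing is asked for, a point or a joint stands for the part that bears it (a point fixed in the world has none). Each returns a list of dicts, best first, with "score" (0 to 1); they miss things now and then, are a little off and sometimes report something else, mostly with a low value. They report only what shows in the picture. A call takes as long as a camera call. They do not tell look-alikes from the thing itself.
- vision.spot_in(camera, label): "extent" ([centre column, centre row, width, height] in pixels, round what is visible of it).
The state is a dict: "time": time; "joint_pos": joint angles; "joint_vel": joint speeds; "joint_efforts": joint torques, N m; "tool_pos": TCP position; "tool_rot": TCP orientation; "contact_force": force on the tool from outside, world axes, zero at the start; "ft_torque": the same for the moment, N m; "gripper_width": opening from 0.0 (shut) to 1.0 (fully open).
Only numpy, scipy, OpenCV 4.12 (cv2) and the standard library are available. Lean on these libraries where they do the work, as an engineer would, in place of code of your own. Each camera call takes 0.05 s, during which the arm holds its last target.

## Working session

There is one attempt and no reset: what is moved stays moved. The work goes in short steps, Python scripts to look and compute and a tool call to move; the robot and the scene stay as the last step left them, time stands still between calls to the robot, and variables do not carry over. Pictures are saved under pics/ and viewed, and the job is handed in when it is done.

Besides the shell and the picture viewer there is one more tool, called after ">>>" in YAML: its name, and indented under it one key for each argument. servo_tool: Moves the arm, as the interface text tells. Its arguments: {"type":"object","properties":{"twist":{"type":"array","items":{"type":"array","items":{"type":"number"}}},"xyz":{"type":"array","items":{"type":"array","items":{"type":"number"}}},"fingers":{"type":"array","items":{"type":"number"}}},"required":["twist","xyz","fingers"]}

```bash
ls; mkdir -p pics; python3 - <<'E'
from plant import manip, vision, job
import cv2, json
print(manip.state())
for n in ("scene","top","wrist"):
    im=vision.grab_frame(n); cv2.imwrite(f"pics/{n}0.png",im[:,:,::-1])
    print(n,vision.get_calibration(n))
E
```

```text
pics
{'time': 0.0, 'joint_pos': array([ 1.12501228e+00,  5.33799071e-02,  1.61429635e+00,  2.75696645e-05,
        1.47601053e+00, -1.19012723e-01]), 'joint_vel': array([ 0.00063653, -0.00208084, -0.00103444, -0.00035914, -0.00161351,
        0.00010717]), 'joint_efforts': array([ 1.22156252e-03, -3.93701327e+01, -3.70172024e+01, -6.11573682e-05,
        7.25929698e-03, -2.47681436e-05]), 'tool_pos': array([0.20034467, 0.59135826, 0.23004733]), 'tool_rot': array([ 0.57401783, -0.41235869,  0.57532455,  0.41166187]), 'contact_force': array([ 0.62874597,  1.00905142, -0.56905895]), 'ft_torque': array([ 0.0138049 , -0.0154462 ,  0.03950794]), 'gripper_width': 1.0034234350001205}
scene {'camera_matrix': array([[346.46026674,   0.        , 257.12046597],
       [  0.        , 346.46026674, 190.67927635],
       [  0.        ,   0.        ,   1.        ]]), 'k1': 0.009215341296407144, 'origin': array([0.81921751, 0.35730488, 0.67181345]), 'orientation': array([0.27349081, 0.09251557, 0.33705203, 0.89612476])}
top {'camera_matrix': array([[378.37720266,   0.        , 258.0632953 ],
       [  0.        , 378.37720266, 193.11214746],
       [  0.        ,   0.        ,   1.        ]]), 'k1': 0.010222081212783422, 'origin': array([ 0.44032467, -0.07402018,  0.86644903]), 'orientation': array([ 0.70779084,  0.0456111 , -0.05463203, -0.70282793])}
wrist {'camera_matrix': array([[270.72679385,   0.        , 254.95722416],
       [  0.        , 270.72679385, 192.29983826],
       [  0.        ,   0.        ,   1.        ]]), 'k1': 0.0008163563323293976, 'mount': array([[ 2.55862654e-05,  3.25864700e-01, -9.45416415e-01,
        -1.42714565e-01],
       [-9.72109770e-04,  9.45415976e-01,  3.25864522e-01,
         8.59827742e-02],
       [ 9.99999527e-01,  9.10710877e-04,  3.40965922e-04,
         1.11908696e-03],
       [ 0.00000000e+00,  0.00000000e+00,  0.00000000e+00,
         1.00000000e+00]])}
```

View pics/scene0.png

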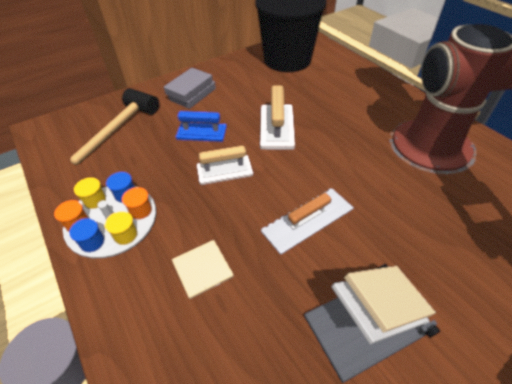

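View pics/top0.png

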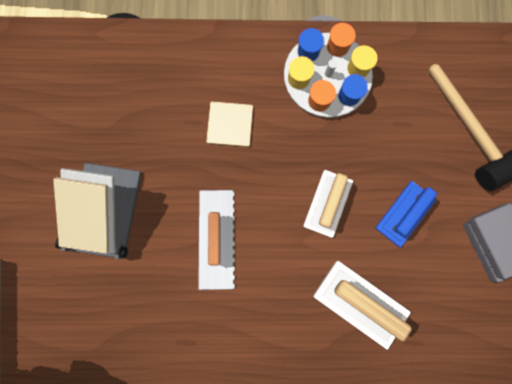

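```bash
python3 - <<'E'
from plant import manip, vision, job
for c in ("top","scene"):
  for n in ("float_handle","float_sole","tile_face","stand","trowel","spare_tile"):
    print(c,n,[(round(d['score'],2),[round(float(v)) for v in d['extent']]) for d in vision.spot_in(c,n)])
E
```

```text
top float_handle [(0.94, [362, 306, 96, 86]), (0.66, [406, 212, 57, 66]), (0.55, [327, 205, 48, 67])]
top float_sole [(0.82, [330, 205, 51, 68]), (0.67, [363, 306, 99, 83]), (0.67, [408, 214, 58, 65])]
top tile_face [(0.76, [81, 216, 53, 76])]
top stand [(0.74, [97, 212, 87, 98])]
top trowel [(0.89, [217, 240, 35, 99])]
top spare_tile [(0.97, [230, 122, 52, 44])]
scene float_handle [(0.92, [279, 119, 34, 67]), (0.78, [203, 126, 46, 30]), (0.64, [225, 164, 59, 44])]
scene float_sole [(0.91, [202, 129, 54, 28]), (0.59, [225, 164, 53, 37]), (0.59, [277, 118, 30, 64])]
scene tile_face [(0.58, [391, 297, 85, 68])]
scene stand [(0.9, [372, 325, 134, 115]), (0.6, [226, 166, 55, 41])]
scene trowel [(0.8, [307, 222, 89, 60])]
scene spare_tile [(0.86, [200, 271, 59, 60])]
```

Candidates for the float in the top view are the small white one at (330,204), the large white one at (362,305) and the blue one at (407,213). The description (not blue, the smaller of its colour) picks the small white one at (330,204). I'll check it in a close crop.

```bash
cat > h.py <<'E'
import numpy as np, cv2
from scipy.spatial.transform import Rotation as R
from plant import vision, manip
def q2R(q): return R.from_quat([q[1],q[2],q[3],q[0]]).as_matrix()
def cam(n,st=None):
    c=vision.get_calibration(n)
    if n!='wrist': return c['camera_matrix'],c['k1'],q2R(c['orientation']),np.array(c['origin'])
    T=np.eye(4);T[:3,:3]=q2R(st['tool_rot']);T[:3,3]=st['tool_pos']
    T=T@c['mount']; return c['camera_matrix'],c['k1'],T[:3,:3],T[:3,3]
def proj(C,P):
    K,k1,Rm,o=C
    p=(np.atleast_2d(P)-o)@Rm
    s=np.c_[p[:,0]/-p[:,2],-p[:,1]/-p[:,2]]
    r2=(s**2).sum(1,keepdims=True); s=s*(1+k1*r2)
    return s*[K[0,0],K[1,1]]+[K[0,2],K[1,2]]
def ray(C,uv):
    K,k1,Rm,o=C
    s0=(np.atleast_2d(uv)-[K[0,2],K[1,2]])/[K[0,0],K[1,1]]; s=s0.copy()
    for _ in range(10): s=s0/(1+k1*(s**2).sum(1,keepdims=True))
    d=np.c_[s[:,0],-s[:,1],-np.ones(len(s))]
    return o,d@Rm.T
def onz(C,uv,z):
    o,d=ray(C,uv); return o+d*((z-o[2])/d[:,2:])
E
python3 - <<'E'
import cv2
t=cv2.imread('pics/top0.png');s=cv2.imread('pics/scene0.png')
def crop(im,x0,y0,x1,y1,k): return cv2.resize(im[y0:y1,x0:x1],None,fx=k,fy=k,interpolation=cv2.INTER_CUBIC)
cv2.imwrite('pics/c_float.png',crop(t,290,155,370,250,6))
cv2.imwrite('pics/c_stand.png',crop(t,40,150,160,270,5))
cv2.imwrite('pics/c_stand_s.png',crop(s,290,255,450,384,4))
cv2.imwrite('pics/c_float_s.png',crop(s,185,135,265,195,8))
E
```

```text
(no output)
```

View pics/c_float.png

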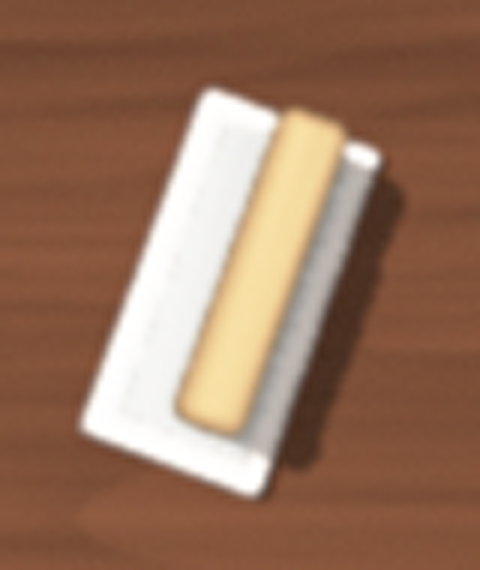

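View pics/c_stand.png

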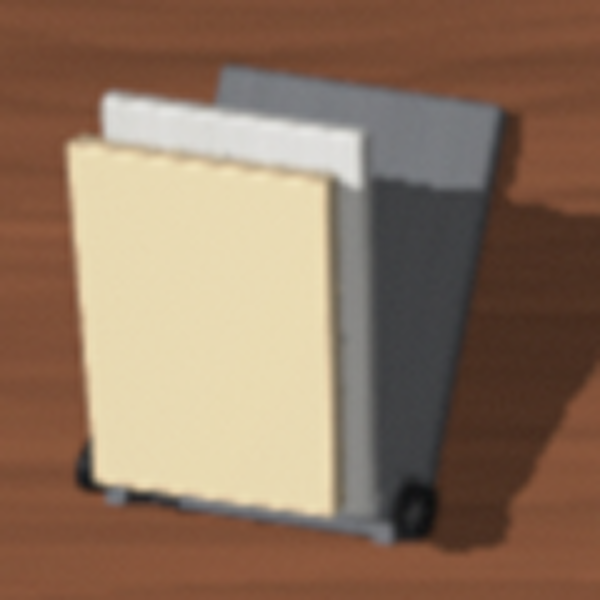

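View pics/c_stand_s.png

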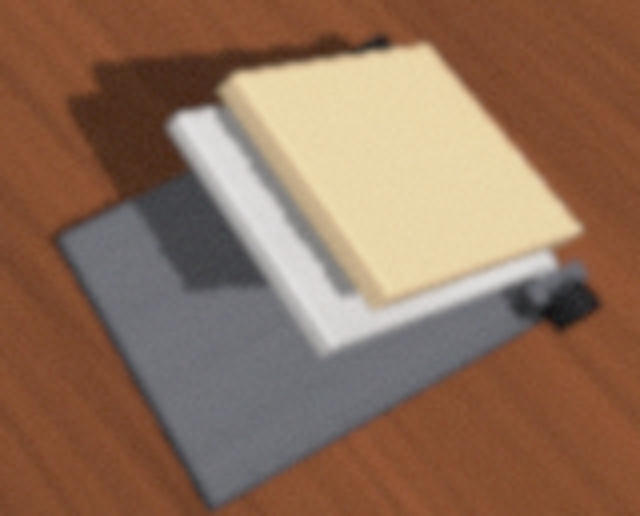

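View pics/c_float_s.png

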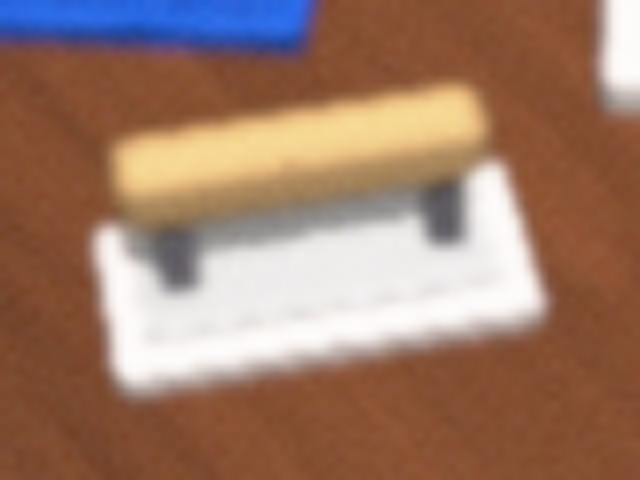

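```bash
cat > fit0.py <<'E'
from h import *
from scipy.optimize import least_squares
T=cam('top');S=cam('scene')
cp=lambda a,k,x0,y0:(np.array(a,float)+.5)/k-.5+[x0,y0]
ft=cp([(208,88),(382,151),(264,500),(80,430)],6,290,155)
fb=cp([(288,108),(346,128),(240,436),(178,414)],6,290,155)
fs=cp([(96,230),(502,163),(546,300),(122,372)],8,185,135)
def fpts(p):
    x,y,a=p; u=np.array([np.cos(a),np.sin(a),0]);v=np.array([-u[1],u[0],0]);c=np.array([x,y,0])
    f=lambda L,W,z:np.array([c+u*i*L/2+v*j*W/2+[0,0,z] for i,j in((1,1),(1,-1),(-1,-1),(-1,1))])
    return f(.14,.07,.012),f(.12,.026,.072)
print('float corners world',onz(T,ft,.012).round(3).tolist())
print('scene',onz(S,fs,.012).round(3).tolist())
c0=onz(T,ft,.012).mean(0); w=onz(T,ft,.012); a0=np.arctan2(*( (w[0]+w[1]-w[2]-w[3])[:2][::-1]))
def rf(p):
    a,b=fpts(p); return np.r_[(proj(T,a)-ft).ravel(),(proj(T,b)-fb).ravel()]
r=least_squares(rf,[c0[0],c0[1],a0]);print('float',r.x.round(4),'res',r.fun.round(1))
a,b=fpts(r.x);print(proj(S,a).round(1).tolist(),fs.round(1).tolist())
tt=cp([(70,140),(332,178),(336,517),(96,487)],5,40,150)  # high-left, high-right, low-right, low-left
ts=cp([(378,302),(220,88),(432,43),(583,231)],4,290,255)
def tp(p):
    c=p[:3];Rm=R.from_euler('ZY',[p[3],-p[4]]).as_matrix()
    return c+np.array([(.075,.05,0),(.075,-.05,0),(-.075,-.05,0),(-.075,.05,0)])@Rm.T
def rt(p): 
    q=tp(p); return np.r_[(proj(T,q)-tt).ravel(),(proj(S,q)-ts).ravel()]
print(onz(T,tt,.1).round(3).tolist(),onz(S,ts,.1).round(3).tolist())
E
python3 fit0.py
```

```text
float corners world [[0.619, -0.237, 0.012], [0.595, -0.303, 0.012], [0.462, -0.255, 0.012], [0.488, -0.186, 0.012]]
scene [[0.595, -0.301, 0.012], [0.463, -0.25, 0.012], [0.487, -0.187, 0.012], [0.618, -0.238, 0.012]]
float [ 0.5412 -0.2446 -0.3559] res [-0.3  0.1 -0.6  0.2 -0.9 -0.6  0.5 -0.  -0.3 -1.1  1.5 -0.1  0.7  1.1
 -0.6  0.3]
[[199.6, 181.6], [196.5, 163.1], [246.9, 154.4], [252.4, 172.0]] [[196.6, 163.3], [247.3, 154.9], [252.8, 172.1], [199.8, 181.1]]
[[0.578, 0.333, 0.1], [0.564, 0.227, 0.1], [0.427, 0.216, 0.1], [0.439, 0.312, 0.1]] [[0.55, 0.301, 0.1], [0.538, 0.196, 0.1], [0.443, 0.234, 0.1], [0.458, 0.327, 0.1]]
```

```bash
cat >> fit0.py <<'E'
for nm,sel in (('both',slice(None)),('top',slice(0,8)),('scene',slice(8,16))):
    r=least_squares(lambda p:rt(p)[sel],[.5,.265,.1,0,.35]);J=r.jac
    sd=np.sqrt(np.diag(np.linalg.inv(J.T@J)))*.5
    print(nm,r.x.round(4),'sd',sd.round(4),r.fun.round(1))
E
python3 fit0.py|tail -6
```

```text
[[199.6, 181.6], [196.5, 163.1], [246.9, 154.4], [252.4, 172.0]] [[196.6, 163.3], [247.3, 154.9], [252.8, 172.1], [199.8, 181.1]]
[[0.578, 0.333, 0.1], [0.564, 0.227, 0.1], [0.427, 0.216, 0.1], [0.439, 0.312, 0.1]] [[0.55, 0.301, 0.1], [0.538, 0.196, 0.1], [0.443, 0.234, 0.1], [0.458, 0.327, 0.1]]
both [ 0.4986  0.267   0.1089 -0.1398  0.4939] sd [0.0004 0.0003 0.0008 0.0038 0.0057] [ 1.3 -0.3  0.5 -0.3 -0.1  0.3 -0.3 -0.8  1.   1.3  0.8 -1.  -0.9 -0.1
  0.3 -0.5]
top [ 0.4977  0.266   0.1124 -0.1303  0.5065] sd [0.0007 0.0027 0.0059 0.0083 0.016 ] [ 0.2  0.2 -0.2 -0.2  0.2  0.3 -0.2 -0.3]
scene [ 0.4942  0.2654  0.1001 -0.1516  0.4763] sd [0.0024 0.0007 0.0042 0.0051 0.0084] [-0.5  0.9  0.8 -0.7 -0.3  0.2 -0.  -0.5]
```

```bash
cat >> h.py <<'E'
def go(Rt,pt,st=None):
    st=st or manip.state()
    R0=q2R(st['tool_rot']); w=R.from_matrix(Rt@R0.T).as_rotvec()
    d=(np.array(pt)-st['tool_pos'])*100
    print('t %.2f twist'%st['time'],w.round(3),'shift cm',d.round(2)); return w,d
def frameF(yaw,slope=0.):  # float/tile frame
    return R.from_euler('ZY',[yaw,-slope]).as_matrix()
def toolR(F,s=1):  # tool x=-Fz, tool z = s*Fy
    x=-F[:,2]; z=s*F[:,1]; return np.c_[x,np.cross(z,x),z]
E
python3 - <<'E'
from h import *
st=manip.state(); print(q2R(st['tool_rot']).round(3))
for s in (1,-1):
    print(s); print(toolR(frameF(-.356),s).round(2)); go(toolR(frameF(-.356),s),[.541,-.2446,.12]); go(toolR(frameF(-.14,.494),s),[.4986,.267,.25])
E
```

```text
[[-0.    -0.947  0.321]
 [ 0.     0.321  0.947]
 [-1.     0.     0.   ]]
1
[[-0.   -0.94  0.35]
 [ 0.    0.35  0.94]
 [-1.    0.    0.  ]]
t 0.75 twist [-0.    -0.    -0.029] shift cm [ 34.04 -83.65 -11.13]
t 0.75 twist [-0.114 -0.481  0.183] shift cm [ 29.8  -32.49   1.87]
-1
[[-0.    0.94 -0.35]
 [ 0.   -0.35 -0.94]
 [-1.   -0.   -0.  ]]
t 0.75 twist [ 0.    -0.     3.112] shift cm [ 34.04 -83.65 -11.13]
t 0.75 twist [ 0.707 -0.168 -2.87 ] shift cm [ 29.8  -32.49   1.87]
```

>>> servo_tool:
  twist:
    - [0,0,0]
    - [0,0,0]
    - [0,0,0]
    - [0,0,0]
    - [0,0,0]
    - [0,0,0]
    - [0,0,0]
    - [0,0,0]
  xyz:
    - [2.5,-5,0.4]
    - [2.5,-5,0.4]
    - [2.5,-5,0.4]
    - [2.5,-5,0.4]
    - [2.5,-5,0.4]
    - [2.5,-5,0]
    - [1,-2.3,0]
    - [0,0,0]
  fingers: [1,1,1,1,1,1,1,1]

```text
time: 1.75
tool_pos: [0.3612, 0.2678, 0.2516]
tool_rot: [0.576, -0.411, 0.575, 0.411]
contact_force: [-0.1, -0.4, -0.3]
gripper_width: 0.999
```

```bash
cat > snap.py <<'E'
import sys,pickle
from h import *
n=sys.argv[1]; st=manip.state(); im=vision.grab_frame('wrist')
cv2.imwrite(f'pics/{n}.png',im[:,:,::-1]); pickle.dump(st,open(f'pics/{n}.pkl','wb'))
print(st['time'],st['tool_pos'].round(4),abs(st['joint_vel']).max().round(4),st['joint_pos'].round(2),st['contact_force'].round(1),round(st['gripper_width'],3))
E
python3 snap.py wA
```

```text
1.75 [0.3612 0.2678 0.2516] 0.0456 [ 0.47 -0.4   1.98  0.    1.56 -0.77] [-0.1 -0.4 -0.3] 0.999
```

View pics/wA.png

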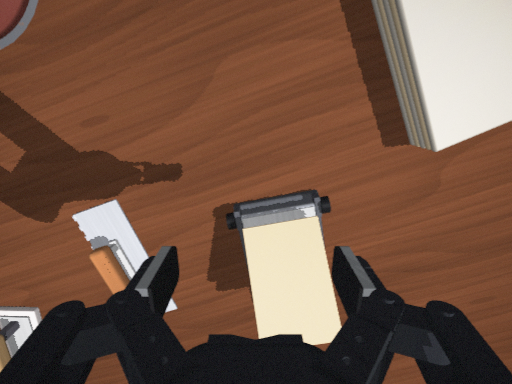

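The wrist view shows the tile at about (290,280) with its low edge near row 220 and its high edge hidden behind the gripper. I'll move further forward to see the whole face.

>>> servo_tool:
  twist:
    - [0,0,0]
    - [0,0,0]
    - [0,0,0]
    - [0,0,0]
    - [0,0,0]
    - [0,0,0]
    - [0,0,0]
  xyz:
    - [5,0,0]
    - [5,0,0]
    - [5,0,0]
    - [5,0,0]
    - [4,0,0]
    - [0,0,0]
    - [0,0,0]
  fingers: [1,1,1,1,1,1,1]

```text
time: 2.68
tool_pos: [0.5997, 0.2701, 0.2508]
tool_rot: [0.574, -0.412, 0.575, 0.413]
contact_force: [-0.8, 0.6, -0.9]
gripper_width: 0.997
```

```bash
python3 snap.py wB
```

```text
2.675 [0.5997 0.2701 0.2508] 0.0284 [ 0.31  0.12  1.51  0.    1.51 -0.94] [-0.8  0.6 -0.9] 0.997
```

View pics/wB.png

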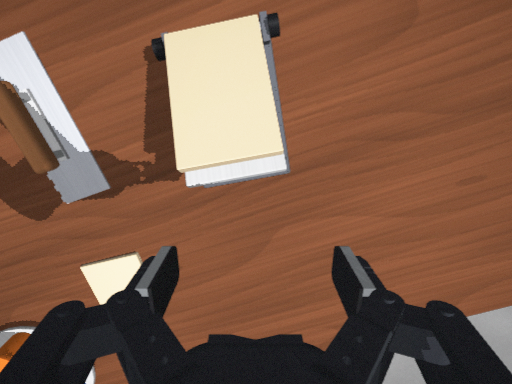

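```bash
python3 - <<'E'
import cv2
a=cv2.imread('pics/wA.png');b=cv2.imread('pics/wB.png')
cr=lambda im,x0,y0,x1,y1,k: cv2.resize(im[y0:y1,x0:x1],None,fx=k,fy=k,interpolation=cv2.INTER_CUBIC)
cv2.imwrite('pics/cB.png',cr(b,145,0,305,195,3)); cv2.imwrite('pics/cA.png',cr(a,215,180,345,250,5))
E
```

```text
(no output)
```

View pics/cB.png

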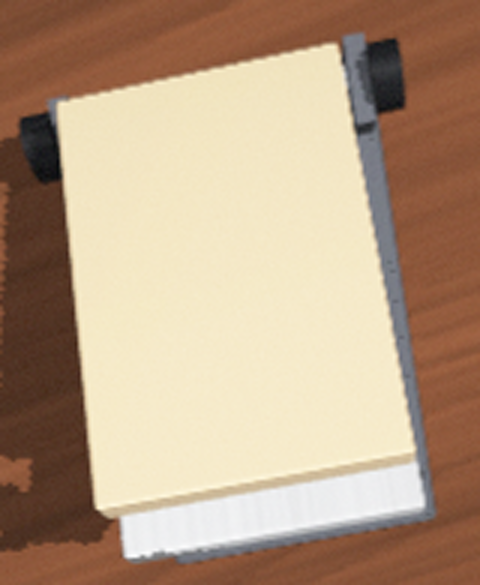

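View pics/cA.png

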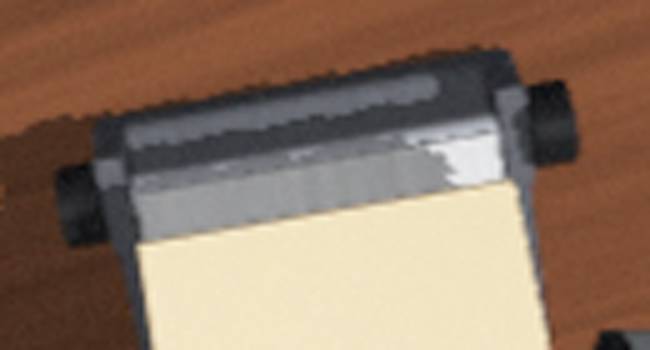

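```bash
cat > fit1.py <<'E'
import pickle,io,contextlib
with contextlib.redirect_stdout(io.StringIO()):
    from fit0 import *
B=cam('wrist',pickle.load(open('pics/wB.pkl','rb')));A=cam('wrist',pickle.load(open('pics/wA.pkl','rb')))
tb=cp([(414,454),(95,506),(57,101),(340,42)],3,145,0); ta=cp([(136,243),(517,181)],5,215,180)
def rall(p):
    q=tp(p); return np.r_[(proj(T,q)-tt).ravel(),(proj(S,q)-ts).ravel(),(proj(B,q)-tb).ravel(),(proj(A,q[2:])-ta).ravel()]
for nm,sel in (('all',slice(None)),('wrist',slice(16,28)),('wB',slice(16,24)),('T+w',np.r_[0:8,16:28]),('S+w',slice(8,28))):
    r=least_squares(lambda p:rall(p)[sel],[.5,.265,.1,-.14,.49]);J=r.jac
    sd=np.sqrt(np.diag(np.linalg.inv(J.T@J)))*.5
    print(nm,r.x.round(4),'sd',sd.round(4),r.fun.round(1))
E
python3 fit1.py
```

```text
all [ 0.4981  0.2679  0.1083 -0.151   0.5106] sd [0.0002 0.0002 0.0005 0.0022 0.004 ] [ 1.   0.   0.1  0.6 -0.6  0.4 -0.6 -1.2  1.5  1.1  1.8 -1.5 -0.3  0.9
  0.4  0.8 -0.6  1.   0.9  2.  -0.7 -0.2 -0.9  0.2 -0.  -1.  -0.7 -1.1]
wrist [ 0.4974  0.2687  0.1112 -0.1518  0.5427] sd [0.0002 0.0002 0.0008 0.0027 0.0065] [ 0.3 -0.3 -0.5  1.1 -0.2 -0.1 -0.1  0.3  0.5 -0.6  0.1 -0.6]
wB [ 0.4973  0.2687  0.1094 -0.1539  0.5353] sd [0.0002 0.0003 0.0011 0.003  0.0075] [-0.1 -0.4 -0.   0.5  0.2 -0.4 -0.   0.3]
T+w [ 0.4977  0.2683  0.1097 -0.1508  0.5313] sd [0.0002 0.0002 0.0006 0.0024 0.0052] [-0.1  0.4 -0.8  1.  -0.8  0.3 -0.7 -1.3 -0.2  0.1  0.1  1.3 -0.3  0.
 -0.5  0.4  0.2 -0.9 -0.4 -1. ]
S+w [ 0.4982  0.2679  0.1081 -0.1543  0.5076] sd [0.0002 0.0002 0.0005 0.0023 0.0044] [ 1.1  1.1  1.7 -1.6 -0.2  0.9  0.4  0.9 -0.9  1.3  0.7  1.9 -0.6 -0.4
 -0.7  0.2  0.  -1.2 -0.5 -1.1]
```

>>> servo_tool:
  twist:
    - [0.155,0,0]
    - [0.155,0,0]
    - [0.155,0,0]
    - [0.155,0,0]
    - [0.155,0,0]
    - [0.155,0,0]
    - [0,0,0]
    - [0,0,0]
  xyz:
    - [0,-3,0]
    - [0,-3,0]
    - [0,-3,0]
    - [0,-2.5,-1.5]
    - [0,-2,-2]
    - [0,0,-1.5]
    - [0,0,0]
    - [0,0,0]
  fingers: [1,1,1,1,1,1,1,1]

```text
time: 3.72
tool_pos: [0.6008, 0.1348, 0.203]
tool_rot: [0.698, -0.112, 0.329, 0.626]
contact_force: [0.5, -0.0, 0.6]
gripper_width: 1.0
```

```bash
python3 snap.py wC
```

```text
3.725 [0.6008 0.1348 0.203 ] 0.0282 [-0.27  0.14  1.77  0.88  1.58 -1.67] [ 0.5 -0.   0.6] 1.0
```

View pics/wC.png

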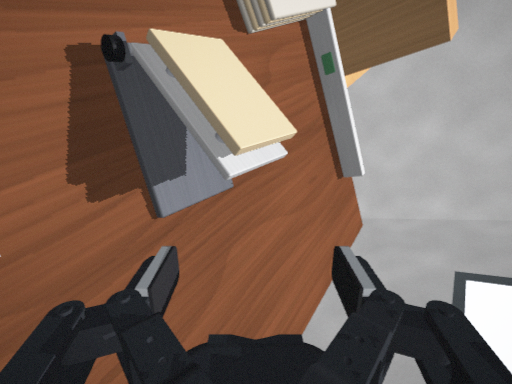

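```bash
python3 - <<'E'
import cv2
b=cv2.imread('pics/wC.png')
cr=lambda im,x0,y0,x1,y1,k: cv2.resize(im[y0:y1,x0:x1],None,fx=k,fy=k,interpolation=cv2.INTER_CUBIC)
cv2.imwrite('pics/cC.png',cr(b,140,20,310,170,4))
E
```

```text
(no output)
```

View pics/cC.png

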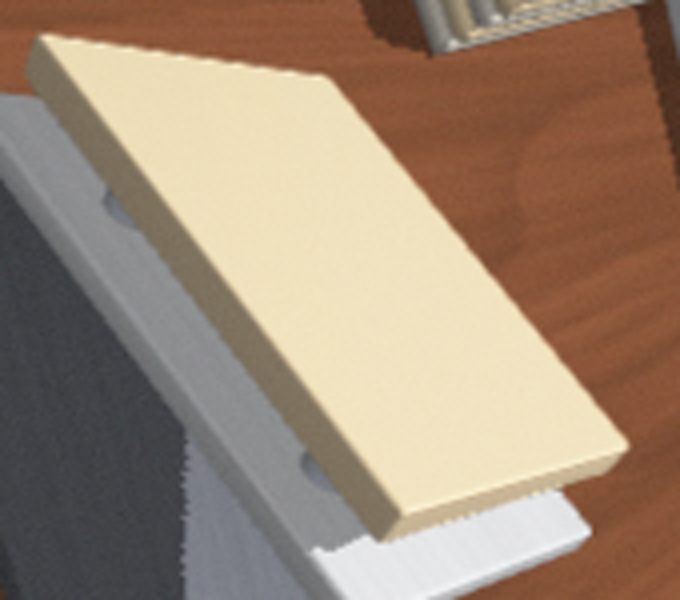

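```bash
cat > fit2.py <<'E'
import io,contextlib
with contextlib.redirect_stdout(io.StringIO()):
    from fit1 import *
Cc=cam('wrist',pickle.load(open('pics/wC.pkl','rb')))
tc=cp([(630,445),(405,517),(40,36),(330,77)],4,140,20)
def sh(C,d): return (C[0],C[1],R.from_rotvec(d[3:]*.005).as_matrix()@C[2],C[3]+d[:3]*.002)
def rr(p,use):
    q=tp(p[:5]); d=p[5:].reshape(5,6); o=[]
    for i,(C,m,s) in enumerate(((T,tt,slice(0,4)),(S,ts,slice(0,4)),(B,tb,slice(0,4)),(Cc,tc,slice(0,4)),(A,ta,slice(2,4)))):
        if i in use: o.append((proj(sh(C,d[i]),q[s])-m).ravel()/.7)
    o.append(p[5:]); return np.concatenate(o)
if __name__=='__main__':
  for use in ((0,1,2,3,4),(2,3,4),(0,2,3,4),(1,2,3,4),(3,),(0,1,3),(2,3)):
    r=least_squares(rr,np.r_[.5,.265,.1,-.14,.49,np.zeros(30)],args=(use,));J=r.jac
    sd=np.sqrt(np.diag(np.linalg.inv(J.T@J)))[:5]
    print(use,r.x[:5].round(4),'sd',sd.round(4),'cost',r.cost.round(2))
E
python3 fit2.py
```

```text
(0, 1, 2, 3, 4) [ 0.4988  0.2685  0.1089 -0.1453  0.5232] sd [0.0013 0.0013 0.0015 0.0038 0.0052] cost 21.3
(2, 3, 4) [ 0.4982  0.269   0.1096 -0.1469  0.5399] sd [0.0015 0.0015 0.0016 0.0047 0.0063] cost 3.6
(0, 2, 3, 4) [ 0.4981  0.2687  0.1099 -0.1451  0.5362] sd [0.0014 0.0014 0.0016 0.0043 0.0059] cost 6.86
(1, 2, 3, 4) [ 0.4988  0.2687  0.1087 -0.1472  0.5244] sd [0.0014 0.0014 0.0015 0.0041 0.0054] cost 19.02
(3,) [ 0.4978  0.2717  0.1094 -0.1351  0.5346] sd [0.0025 0.0025 0.0025 0.0083 0.0084] cost 0.26
(0, 1, 3) [ 0.4992  0.2695  0.1097 -0.1394  0.5173] sd [0.0019 0.0019 0.0021 0.005  0.0061] cost 16.51
(2, 3) [ 0.4982  0.2694  0.1093 -0.1464  0.5397] sd [0.0017 0.0017 0.0017 0.005  0.0064] cost 3.27
```

```bash
python3 - <<'E'
from fit2 import *
s=cv2.imread('pics/scene0.png'); x0,y0=335,260;k=6
im=cv2.resize(s[y0:345,x0:445],None,fx=k,fy=k,interpolation=cv2.INTER_CUBIC)
cv2.imwrite('pics/cS2.png',im)
p=[.4981,.2688,.1098,-.146,.536]
print(((proj(S,tp(p))-[x0,y0]+.5)*k-.5).round(0))
E
```

```text
[[317. 427.]
 [ 78.  90.]
 [375.  43.]
 [607. 324.]]
```

View pics/cS2.png

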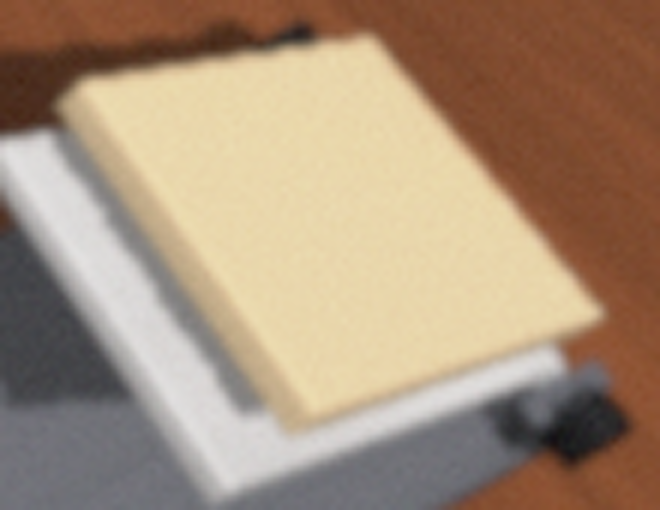

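```bash
sed -i 's/^def sh/ts=cp([(312,420),(83,80),(377,37),(605,318)],6,335,260)\ndef sh/' fit2.py; python3 fit2.py
```

```text
(0, 1, 2, 3, 4) [ 0.4981  0.2684  0.1099 -0.1472  0.5367] sd [0.0013 0.0013 0.0015 0.0038 0.0051] cost 8.41
(2, 3, 4) [ 0.4982  0.269   0.1096 -0.1469  0.5399] sd [0.0015 0.0015 0.0016 0.0047 0.0063] cost 3.6
(0, 2, 3, 4) [ 0.4981  0.2687  0.1099 -0.1451  0.5362] sd [0.0014 0.0014 0.0016 0.0043 0.0059] cost 6.86
(1, 2, 3, 4) [ 0.4981  0.2687  0.1096 -0.1489  0.5392] sd [0.0014 0.0014 0.0015 0.0041 0.0053] cost 5.02
(3,) [ 0.4978  0.2717  0.1094 -0.1351  0.5346] sd [0.0025 0.0025 0.0025 0.0083 0.0084] cost 0.26
(0, 1, 3) [ 0.4981  0.2691  0.1107 -0.1435  0.5347] sd [0.0019 0.0019 0.0021 0.005  0.006 ] cost 6.16
(2, 3) [ 0.4982  0.2694  0.1093 -0.1464  0.5397] sd [0.0017 0.0017 0.0017 0.005  0.0064] cost 3.27
```

```bash
python3 - <<'E'
from h import *
go(toolR(frameF(-.356),1),[.5412,-.2446,.14])
E
```

```text
t 3.77 twist [-0.928  0.016 -0.031] shift cm [ -6.   -37.96  -6.37]
```

>>> servo_tool:
  twist:
    - [-0.155,0,0]
    - [-0.155,0,0]
    - [-0.155,0,0]
    - [-0.155,0,0]
    - [-0.154,0.008,-0.015]
    - [-0.154,0.008,-0.016]
    - [0,0,0]
    - [0,0,0]
  xyz:
    - [-1,-4,1]
    - [-1,-6,0]
    - [-1,-6,0]
    - [-1,-6,0]
    - [-1,-6,-1]
    - [-1,-6,-2.4]
    - [0,-4,-4]
    - [0,0,0]
  fingers: [1,1,1,1,1,1,1,1]

```text
time: 4.78
tool_pos: [0.5404, -0.2435, 0.1374]
tool_rot: [0.578, -0.399, 0.585, 0.406]
contact_force: [0.2, 0.6, -0.4]
gripper_width: 0.998
```

```bash
python3 snap.py wD;python3 - <<'E'
from h import *
import pickle
go(toolR(frameF(-.356),1),[.5412,-.2446,.038])
C=cam('wrist',pickle.load(open('pics/wD.pkl','rb')))
from fit0 import fpts
im=cv2.imread('pics/wD.png')
for a in fpts([.5412,-.2446,-.356]): cv2.polylines(im,[np.int32(proj(C,a).round())],True,(0,0,255),1)
cv2.imwrite('pics/wD2.png',im)
E
```

```text
4.775 [ 0.5404 -0.2435  0.1374] 0.0383 [-0.55  0.06  1.77 -0.    1.33 -1.76] [ 0.2  0.6 -0.4] 0.998
t 4.83 twist [-0.002 -0.01   0.004] shift cm [ -0.03  -0.16 -10.12]
float corners world [[0.619, -0.237, 0.012], [0.595, -0.303, 0.012], [0.462, -0.255, 0.012], [0.488, -0.186, 0.012]]
scene [[0.595, -0.301, 0.012], [0.463, -0.25, 0.012], [0.487, -0.187, 0.012], [0.618, -0.238, 0.012]]
float [ 0.5412 -0.2446 -0.3559] res [-0.3  0.1 -0.6  0.2 -0.9 -0.6  0.5 -0.  -0.3 -1.1  1.5 -0.1  0.7  1.1
 -0.6  0.3]
[[199.6, 181.6], [196.5, 163.1], [246.9, 154.4], [252.4, 172.0]] [[196.6, 163.3], [247.3, 154.9], [252.8, 172.1], [199.8, 181.1]]
[[0.578, 0.333, 0.1], [0.564, 0.227, 0.1], [0.427, 0.216, 0.1], [0.439, 0.312, 0.1]] [[0.55, 0.301, 0.1], [0.538, 0.196, 0.1], [0.443, 0.234, 0.1], [0.458, 0.327, 0.1]]
both [ 0.4986  0.267   0.1089 -0.1398  0.4939] sd [0.0004 0.0003 0.0008 0.0038 0.0057] [ 1.3 -0.3  0.5 -0.3 -0.1  0.3 -0.3 -0.8  1.   1.3  0.8 -1.  -0.9 -0.1
  0.3 -0.5]
top [ 0.4977  0.266   0.1124 -0.1303  0.5065] sd [0.0007 0.0027 0.0059 0.0083 0.016 ] [ 0.2  0.2 -0.2 -0.2  0.2  0.3 -0.2 -0.3]
scene [ 0.4942  0.2654  0.1001 -0.1516  0.4763] sd [0.0024 0.0007 0.0042 0.0051 0.0084] [-0.5  0.9  0.8 -0.7 -0.3  0.2 -0.  -0.5]
```

View pics/wD2.png

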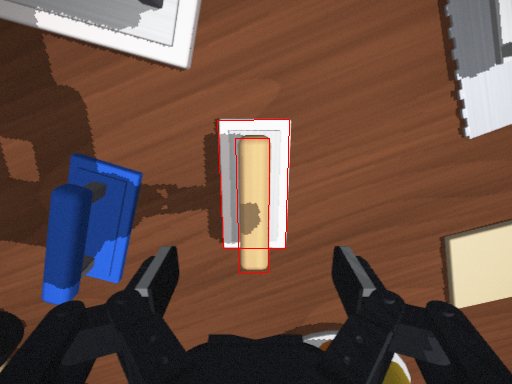

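>>> servo_tool:
  twist:
    - [0,-0.01,0]
    - [0,0,0]
    - [0,0,0]
    - [0,0,0]
  xyz:
    - [0,-0.2,-4]
    - [0,0,-4]
    - [0,0,-2.1]
    - [0,0,0]
  fingers: [1,1,1,1]

```text
time: 5.32
tool_pos: [0.5413, -0.2444, 0.0374]
tool_rot: [0.581, -0.402, 0.581, 0.404]
contact_force: [0.2, 0.0, 0.2]
gripper_width: 0.999
```

>>> servo_tool:
  twist:
    - [0,0,0]
    - [0,0,0]
    - [0,0,0]
    - [0,0,0]
    - [0,0,0]
    - [0,0,0]
    - [0,0,0]
    - [0,0,0]
  xyz:
    - [0,0,0]
    - [0,0,0]
    - [0,0,0]
    - [0,0,0]
    - [0,0,0]
    - [0,0,0]
    - [0,0,0]
    - [0,0,0]
  fingers: [0,0,0,0,0,0,0,0]

```text
time: 6.32
tool_pos: [0.5417, -0.2457, 0.0384]
tool_rot: [0.582, -0.402, 0.581, 0.403]
contact_force: [-1.3, 2.3, 5.5]
gripper_width: 0.293
```

```bash
python3 snap.py wE
```

```text
6.325 [ 0.5417 -0.2457  0.0384] 0.0009 [-0.55  0.18  1.82  0.    1.14 -1.76] [-1.3  2.3  5.5] 0.293
```

View pics/wE.png

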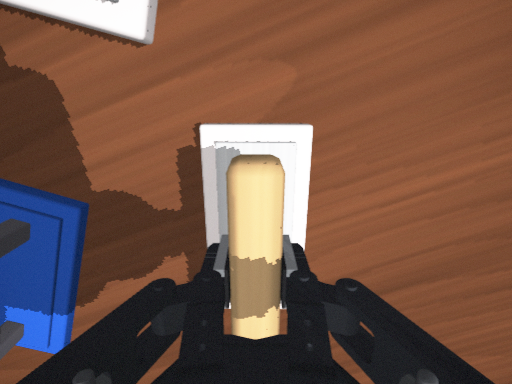

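>>> servo_tool:
  twist:
    - [0,0,0]
    - [0,0,0]
    - [0,0,0]
    - [0,0,0]
    - [0,0,0]
    - [0,0,0]
    - [0,0,0]
    - [0,0,0]
  xyz:
    - [0,0,1]
    - [0,0,2]
    - [0,0,3]
    - [0,0,4]
    - [0,0,5]
    - [0,0,3]
    - [0,0,0]
    - [0,0,0]
  fingers: [0,0,0,0,0,0,0,0]

```text
time: 7.38
tool_pos: [0.5403, -0.245, 0.2159]
tool_rot: [0.581, -0.401, 0.582, 0.404]
contact_force: [-0.4, 0.2, -1.9]
gripper_width: 0.296
```

```bash
python3 snap.py wF; python3 - <<'E'
from h import *
F=frameF(-.147,.537);c=np.array([.498,.2685,.1098])
# tcp so that sole hovers h above face: tcp = c + (h+.041)*n   (handle 60 up, grasp pt 19 behind TCP) adjust for grasp offset
st=manip.state(); print(st['ft_torque'])
R0=q2R(st['tool_rot']);print(R.from_matrix(R0@toolR(frameF(-.356)).T).as_rotvec())
go(toolR(F),c+F[:,2]*(.04+.0385))
go(toolR(F),[.45,.20,.30])
E
```

```text
7.375 [ 0.5403 -0.245   0.2159] 0.0255 [-0.55 -0.01  1.7   0.    1.45 -1.76] [-0.4  0.2 -1.9] 0.296
[-0.03516524 -0.01177074  0.02573272]
[ 0.00415655  0.00430907 -0.00383122]
t 7.42 twist [-0.139 -0.526  0.207] shift cm [-8.17 51.92 -3.77]
t 7.42 twist [-0.139 -0.526  0.207] shift cm [-9.   44.48  8.5 ]
```

View pics/wF.png

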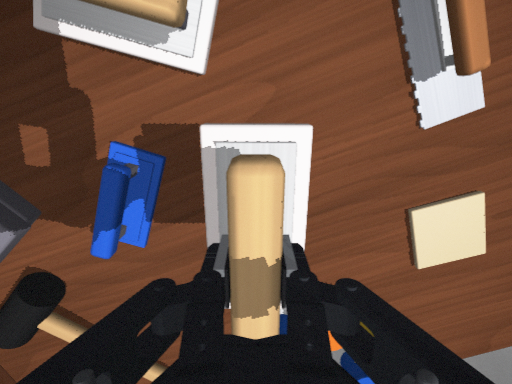

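>>> servo_tool:
  twist:
    - [-0.017,-0.066,0.026]
    - [-0.017,-0.066,0.026]
    - [-0.017,-0.066,0.026]
    - [-0.017,-0.066,0.026]
    - [-0.017,-0.066,0.026]
    - [-0.017,-0.066,0.026]
    - [-0.017,-0.066,0.026]
    - [-0.017,-0.066,0.026]
  xyz:
    - [-1,4,0.5]
    - [-1,5.5,0.5]
    - [-1,5.5,0.5]
    - [-1,5.5,0]
    - [-1,5.5,0]
    - [-1,5.5,0]
    - [-1,5.5,0]
    - [-1,4,0]
  fingers: [0,0,0,0,0,0,0,0]

```text
time: 8.43
tool_pos: [0.4592, 0.1662, 0.2296]
tool_rot: [0.639, -0.589, 0.391, 0.303]
contact_force: [1.1, -0.3, -2.3]
gripper_width: 0.292
```

```bash
python3 - <<'E'
from h import *
F=frameF(-.147,.537);c=np.array([.498,.2685,.1098])
st=manip.state(); print(st['contact_force'],st['joint_pos'].round(2))
go(toolR(F),c+F[:,2]*(.04+.0385))
E
```

```text
[ 1.05359531 -0.2699028  -2.30270077] [ 0.33 -0.62  2.22 -0.27  1.06 -1.02]
t 8.43 twist [-0.     0.004 -0.004] shift cm [-0.09 10.82 -5.24]
```

>>> servo_tool:
  twist:
    - [0,0,0]
    - [0,0,0]
    - [0,0,0]
    - [0,0,0]
    - [0,0,0]
    - [0,0,0]
  xyz:
    - [0,4,-0.5]
    - [0,4,-1]
    - [0,2.8,-1.5]
    - [0,0,-2.2]
    - [0,0,0]
    - [0,0,0]
  fingers: [0,0,0,0,0,0]

```text
time: 9.18
tool_pos: [0.4608, 0.2721, 0.1797]
tool_rot: [0.64, -0.588, 0.392, 0.302]
contact_force: [0.3, -0.0, -2.2]
gripper_width: 0.296
```

```bash
python3 snap.py wG; python3 - <<'E'
from h import *
import pickle
from scipy.optimize import least_squares
st=pickle.load(open('pics/wG.pkl','rb'))
F=frameF(-.147,.537);c=np.array([.498,.2685,.1098])
go(toolR(F),c+F[:,2]*(.04+.0385),st)
for n in('scene','top'):
    cv2.imwrite(f'pics/{n}G.png',vision.grab_frame(n)[:,:,::-1])
s=cv2.imread('pics/sceneG.png');t=cv2.imread('pics/topG.png')
cr=lambda im,x0,y0,x1,y1,k: cv2.resize(im[y0:y1,x0:x1],None,fx=k,fy=k,interpolation=cv2.INTER_CUBIC)
cv2.imwrite('pics/csG.png',cr(s,290,190,450,340,4))
cv2.imwrite('pics/ctG.png',cr(t,30,130,180,280,4))
E
```

```text
9.175 [0.4608 0.2721 0.1797] 0.0214 [ 0.57 -0.36  2.14 -0.42  0.98 -0.69] [ 0.3 -0.  -2.2] 0.296
t 9.18 twist [-0.     0.005 -0.001] shift cm [-0.25  0.23 -0.25]
```

View pics/csG.png

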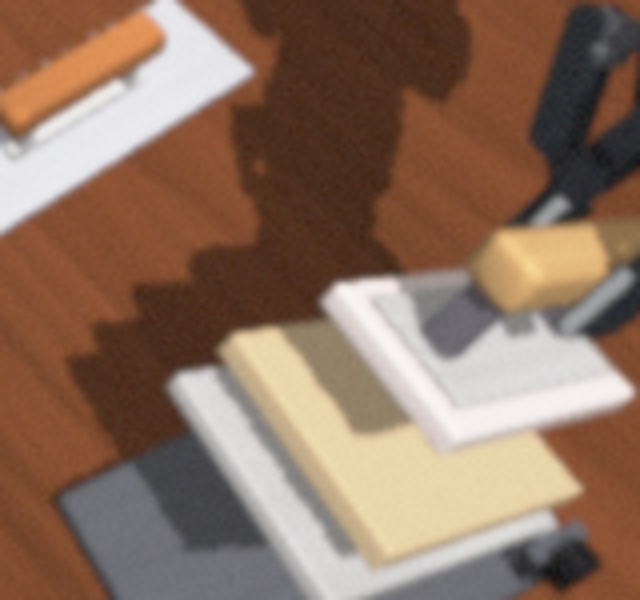

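View pics/wG.png

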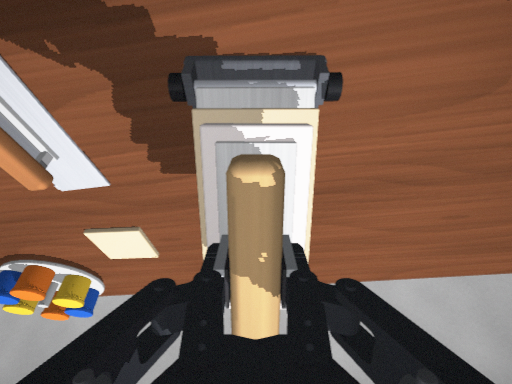

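View pics/ctG.png

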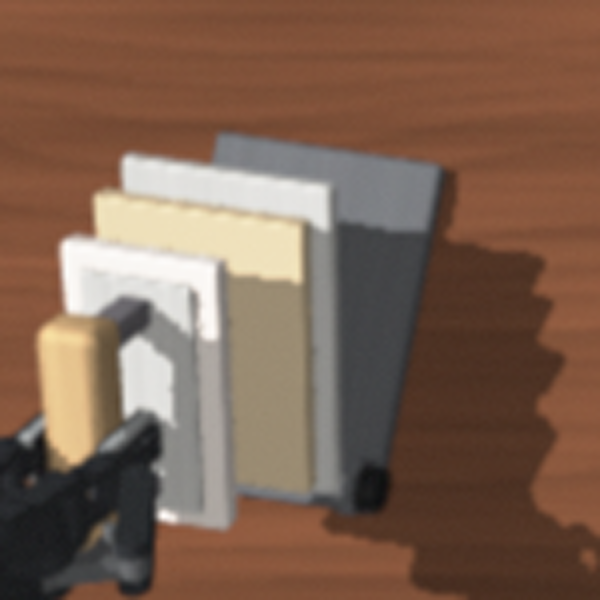

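```bash
cat >> h.py <<'E'
def TM(Rm,p): 
    T=np.eye(4);T[:3,:3]=Rm;T[:3,3]=p;return T
def fl_in_tool():
    import pickle
    s=pickle.load(open('pics/wE.pkl','rb'))
    return np.linalg.inv(TM(q2R(s['tool_rot']),s['tool_pos']))@TM(frameF(-.3559),[.5412,-.2446,0])
TILE=TM(frameF(-.147,.537),[.498,.2685,.1098])
def rel(st=None):
    st=st or manip.state()
    X=np.linalg.inv(TILE)@TM(q2R(st['tool_rot']),st['tool_pos'])@fl_in_tool()
    print('t %.2f float in tile mm'%st['time'],(X[:3,3]*1e3).round(1),'rot',R.from_matrix(X[:3,:3]).as_rotvec().round(4),'F tile',(TILE[:3,:3].T@st['contact_force']).round(2),'w',round(st['gripper_width'],3))
    D=TILE@np.linalg.inv(fl_in_tool())
    return D
E
python3 - <<'E'
from h import *
D=rel(); go(D[:3,:3],D[:3,3]+TILE[:3,2]*.040)
print(fl_in_tool().round(4))
E
python3 - <<'E'
import cv2,numpy as np
cr=lambda n:cv2.resize(cv2.imread(f'pics/{n}.png')[110:250,185:330],None,fx=3,fy=3,interpolation=cv2.INTER_CUBIC)
cv2.imwrite('pics/cmp.png',np.vstack([np.hstack([cr('wE')]),cr('wG')])[:,:])
E
```

```text
t 9.32 float in tile mm [ 4.7 -0.5 41.9] rot [ 0.0016 -0.0073  0.0029] F tile [-1.08 -0.68 -1.44] w 0.294
t 9.32 twist [ 0.001  0.007 -0.003] shift cm [-0.27  0.09 -0.39]
[[-4.00e-04  1.50e-03 -1.00e+00  3.84e-02]
 [-1.00e+00  3.70e-03  4.00e-04  8.00e-04]
 [ 3.70e-03  1.00e+00  1.50e-03  8.00e-04]
 [ 0.00e+00  0.00e+00  0.00e+00  1.00e+00]]
```

```bash
python3 -c "
import cv2;im=cv2.imread('pics/cmp.png');print(im.shape)
import numpy as np;h=im.shape[0]//2;cv2.imwrite('pics/cmp.png',np.hstack([im[:h],im[h:]])[:600,:800])"
```

```text
(840, 435, 3)
```

View pics/cmp.png

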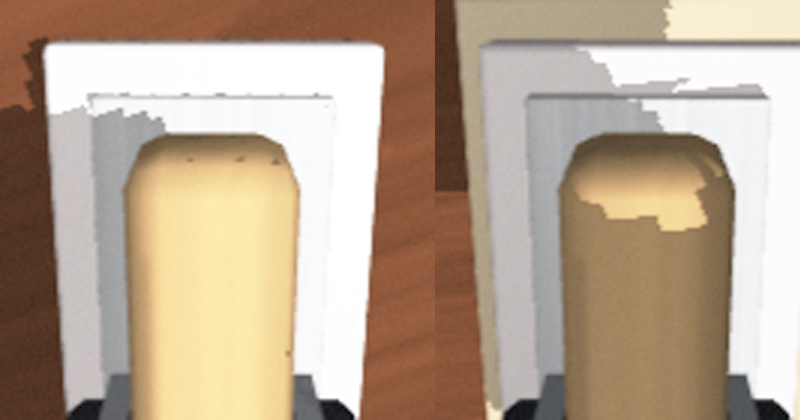

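>>> servo_tool:
  twist:
    - [0,0.007,-0.003]
    - [0,0,0]
    - [0,0,0]
    - [0,0,0]
    - [0,0,0]
    - [0,0,0]
  xyz:
    - [-0.27,0.1,-0.4]
    - [0.5,-0.08,-0.86]
    - [0.5,-0.08,-0.86]
    - [0.5,-0.08,-0.86]
    - [0,0,0]
    - [0,0,0]
  fingers: [0,0,0,0,0,0]

```text
time: 10.07
tool_pos: [0.4735, 0.2711, 0.1505]
tool_rot: [0.639, -0.587, 0.394, 0.303]
contact_force: [0.1, -0.5, -3.0]
gripper_width: 0.297
```

```bash
python3 snap.py wH; python3 - <<'E'
from h import *
D=rel()
for n in('scene','top'):
    cv2.imwrite(f'pics/{n}H.png',vision.grab_frame(n)[:,:,::-1])
s=cv2.imread('pics/sceneH.png')
cr=lambda im,x0,y0,x1,y1,k: cv2.resize(im[y0:y1,x0:x1],None,fx=k,fy=k,interpolation=cv2.INTER_CUBIC)
cv2.imwrite('pics/csH.png',cr(s,310,220,450,340,5))
D=rel(); go(D[:3,:3],D[:3,3]+TILE[:3,2]*.008)
E
```

```text
10.075 [0.4735 0.2711 0.1505] 0.0081 [ 0.55 -0.3   2.14 -0.43  0.92 -0.68] [ 0.1 -0.5 -3. ] 0.297
t 10.12 float in tile mm [-1.   0.   9.4] rot [-0.0012  0.0006  0.0019] F tile [-1.78 -0.91 -0.78] w 0.296
t 10.22 float in tile mm [-0.9  0.1  9.7] rot [-0.0009  0.0003  0.0019] F tile [-1.5  -0.04 -2.24] w 0.298
t 10.22 twist [ 0.002 -0.001 -0.001] shift cm [ 0.15 -0.04 -0.1 ]
```

View pics/csH.png

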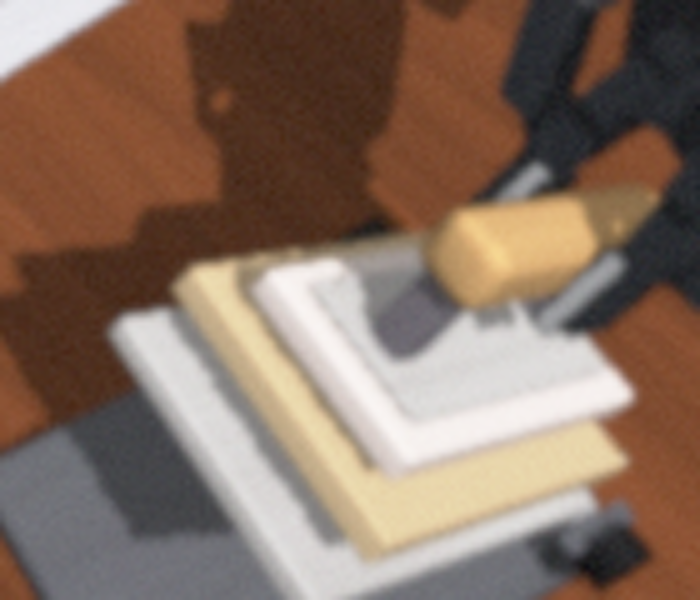

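View pics/wH.png

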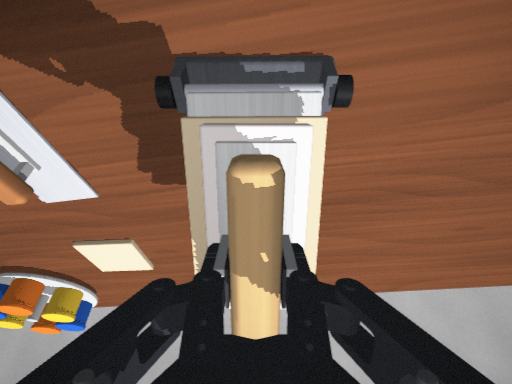

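>>> servo_tool:
  twist:
    - [0,0,0]
    - [0,0,0]
    - [0,0,0]
    - [0,0,0]
  xyz:
    - [0.19,-0.04,-0.17]
    - [0.15,-0.02,-0.26]
    - [0,0,0]
    - [0,0,0]
  fingers: [0,0,0,0]

```text
time: 10.72
tool_pos: [0.4768, 0.2705, 0.1462]
tool_rot: [0.639, -0.587, 0.394, 0.303]
contact_force: [-0.6, -0.2, -2.1]
gripper_width: 0.29
```

```bash
python3 -c "
from h import *
rel()"
```

```text
t 10.72 float in tile mm [-0.6 -0.3  3.7] rot [-0.0015  0.0011  0.002 ] F tile [-1.58 -0.33 -1.56] w 0.29
```

>>> servo_tool:
  twist:
    - [0,0,0]
    - [0,0,0]
    - [0,0,0]
  xyz:
    - [0.1,-0.02,-0.17]
    - [0,0,0]
    - [0,0,0]
  fingers: [0,0,0]

```text
time: 11.1
tool_pos: [0.4778, 0.2705, 0.1448]
tool_rot: [0.639, -0.587, 0.394, 0.303]
contact_force: [-1.5, 0.5, -1.0]
gripper_width: 0.294
```

```bash
python3 -c "
from h import *
rel()"
```

```text
t 11.10 float in tile mm [-0.4 -0.2  2. ] rot [-0.0012  0.0007  0.002 ] F tile [-1.83  0.3  -0.07] w 0.294
```

>>> servo_tool:
  twist:
    - [0,0,0]
    - [0,0,0]
    - [0,0,0]
  xyz:
    - [0.1,-0.02,-0.17]
    - [0,0,0]
    - [0,0,0]
  fingers: [0,0,0]

```text
time: 11.48
tool_pos: [0.4788, 0.2704, 0.1431]
tool_rot: [0.639, -0.587, 0.394, 0.304]
contact_force: [-2.8, 1.4, 1.0]
gripper_width: 0.292
```

```bash
python3 -c "
from h import *
rel();print(manip.state()['ft_torque'].round(3))"
```

```text
t 11.47 float in tile mm [-0.4 -0.1  0. ] rot [-0.001   0.0008  0.002 ] F tile [-2.05  0.99  2.35] w 0.292
[0.079 0.432 0.045]
```

>>> servo_tool:
  twist:
    - [0,0,0]
    - [0,0,0]
    - [0,0,0]
  xyz:
    - [0.1,-0.02,-0.17]
    - [0,0,0]
    - [0,0,0]
  fingers: [0,0,0]

```text
time: 11.85
tool_pos: [0.4798, 0.2702, 0.1414]
tool_rot: [0.639, -0.587, 0.394, 0.304]
contact_force: [-4.4, 1.7, 1.1]
gripper_width: 0.295
```

```bash
python3 -c "
from h import *
rel();print(manip.state()['ft_torque'].round(3))"
```

```text
t 11.85 float in tile mm [-0.4 -0.1 -2. ] rot [-0.0009  0.0009  0.002 ] F tile [-3.42  1.05  3.28] w 0.295
[0.206 0.508 0.089]
```

```bash
python3 snap.py wI; python3 - <<'E'
from h import *
import pickle
for n in 'EFGHI':
    s=pickle.load(open(f'pics/w{n}.pkl','rb')); Rt=q2R(s['tool_rot'])
    print(n,'F tool',(Rt.T@s['contact_force']).round(2),'M tool',(Rt.T@s['ft_torque']).round(3))
cv2.imwrite(f'pics/sceneI.png',vision.grab_frame('scene')[:,:,::-1])
s=cv2.imread('pics/sceneI.png')
cr=lambda im,x0,y0,x1,y1,k: cv2.resize(im[y0:y1,x0:x1],None,fx=k,fy=k,interpolation=cv2.INTER_CUBIC)
cv2.imwrite('pics/csI.png',cr(s,310,220,450,340,5))
D=rel()
E
```

```text
11.85 [0.4798 0.2702 0.1414] 0.0018 [ 0.54 -0.28  2.14 -0.43  0.9  -0.67] [-4.4  1.7  1.1] 0.295
E F tool [-5.48  2.05  1.67] M tool [-0.02  -0.066  0.179]
F F tool [1.9  0.46 0.02] M tool [ 0.058 -0.033 -0.02 ]
G F tool [2.03 0.85 0.04] M tool [-0.015 -0.029  0.41 ]
H F tool [ 2.65  1.32 -0.5 ] M tool [-0.018 -0.017  0.432]
I F tool [-3.27  3.43  1.05] M tool [-0.011 -0.156  0.533]
t 11.95 float in tile mm [-0.4 -0.2 -2. ] rot [-0.0009  0.0009  0.0019] F tile [-4.04  1.64  4.84] w 0.292
```

View pics/csI.png

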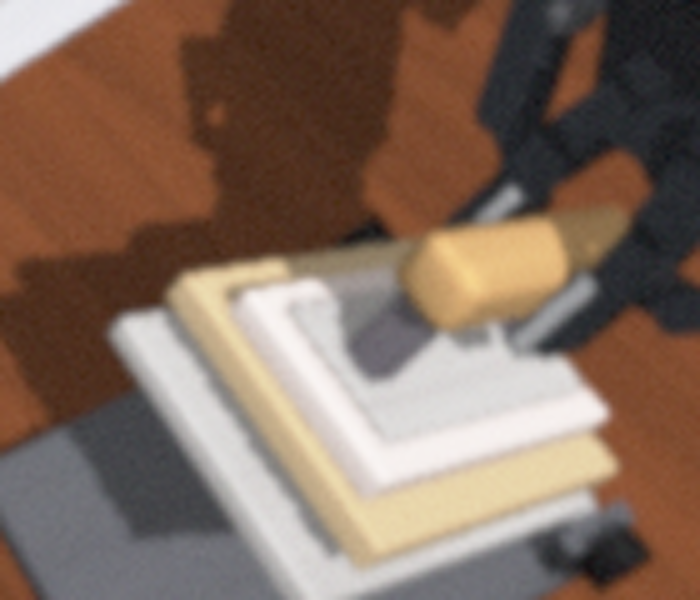

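View pics/wI.png

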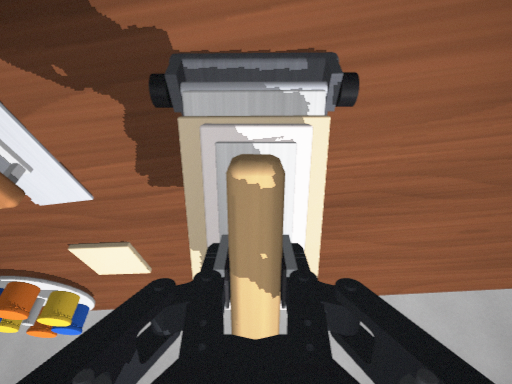

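```bash
cat > avg.py <<'E'
from h import *
F=[];M=[]
for i in range(12):
    s=manip.state();Rt=q2R(s['tool_rot']);F.append(Rt.T@s['contact_force']);M.append(Rt.T@s['ft_torque']);vision.grab_frame('wrist')
print('F tool',np.mean(F,0).round(2),np.std(F,0).round(2),'M tool',np.mean(M,0).round(3),np.std(M,0).round(3)); rel()
E
python3 avg.py
```

```text
F tool [-4.06  2.92  1.51] [0.39 0.46 0.45] M tool [-0.02  -0.115  0.566] [0.029 0.023 0.018]
t 12.55 float in tile mm [-0.5 -0.2 -2. ] rot [-0.001   0.0009  0.0019] F tile [-3.72  1.84  4.29] w 0.296
```

>>> servo_tool:
  twist:
    - [0,0,0]
    - [0,0,0]
    - [0,0,0]
    - [0,0,0]
  xyz:
    - [0.07,-0.02,-0.13]
    - [0,0,0]
    - [0,0,0]
    - [0,0,0]
  fingers: [0,0,0,0]

```text
time: 13.05
tool_pos: [0.4804, 0.2701, 0.1402]
tool_rot: [0.639, -0.586, 0.394, 0.304]
contact_force: [-6.2, 1.8, 2.5]
gripper_width: 0.292
```

```bash
python3 avg.py; python3 snap.py wJ; python3 - <<'E'
from h import *
import pickle
st=pickle.load(open('pics/wJ.pkl','rb'));C=cam('wrist',st)
FT=TM(q2R(st['tool_rot']),st['tool_pos'])@fl_in_tool()
im=cv2.imread('pics/wJ.png')
def q(L,W,z,T): 
    P=np.array([[i*L/2,j*W/2,z,1] for i,j in((1,1),(1,-1),(-1,-1),(-1,1))]); return (P@T.T)[:,:3]
for tl in (-.04,0,.04):
    X=FT@TM(R.from_euler('y',tl).as_matrix(),[0,0,0])
    print(tl,proj(C,q(.15,.1,0,X))[2:].round(1).tolist())
print('sole top',proj(C,q(.14,.07,.012,FT))[2:].round(1).tolist())
cv2.imwrite('pics/cJ.png',cv2.resize(im[100:200,165:345],None,fx=4,fy=4,interpolation=cv2.INTER_CUBIC))
E
```

```text
F tool [-5.33  3.79  1.7 ] [0.44 0.5  0.55] M tool [-0.017 -0.105  0.624] [0.026 0.029 0.028]
t 13.65 float in tile mm [-0.5 -0.2 -3.3] rot [-0.0008  0.0009  0.0018] F tile [-4.43  1.07  4.5 ] w 0.295
13.65 [0.4804 0.2701 0.1402] 0.002 [ 0.54 -0.27  2.14 -0.43  0.89 -0.67] [-5.9  2.   1.6] 0.295
-0.04 [[177.7, 115.0], [329.8, 114.2]]
0 [[176.5, 115.1], [331.0, 114.4]]
0.04 [[175.2, 115.5], [332.2, 114.7]]
sole top [[196.4, 124.6], [311.0, 124.0]]
```

View pics/cJ.png

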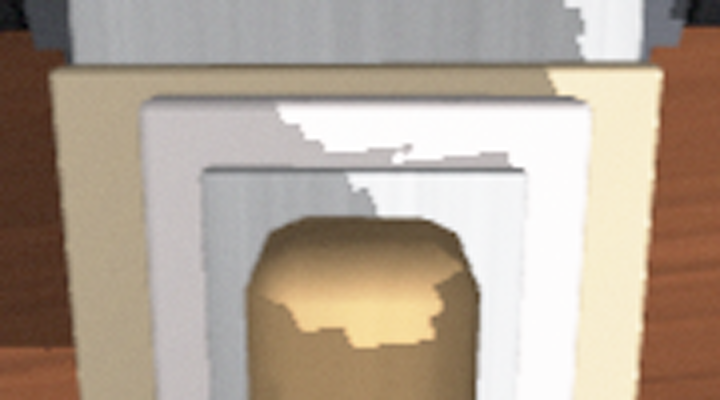

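```bash
python3 - <<'E'
from h import *
im=vision.grab_frame('top')[:,:,::-1]; cv2.imwrite('pics/topZ.png',im)
for n in ('trowel','spare_tile'): print(n,[(round(d['score'],2),np.round(d['extent'])) for d in vision.spot_in('top',n)][:1])
rel()
E
```

```text
trowel [(0.78, array([216., 241.,  40.,  98.]))]
spare_tile [(0.57, array([230., 123.,  52.,  46.]))]
t 13.85 float in tile mm [-0.5 -0.1 -3.3] rot [-0.0008  0.0009  0.0018] F tile [-4.    1.38  6.26] w 0.294
```

View pics/topZ.png

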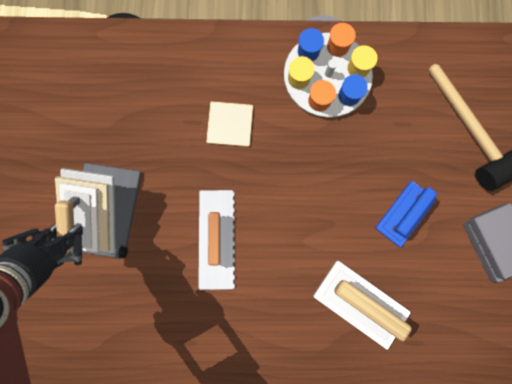

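The top view shows the float on the tile at about (82,215). The trowel (217,240), spare tile (230,123) and stand are where they started. The pose is steady, so I'm handing the job in.

```bash
python3 -c "
from plant import job
print(job.job_done())"
```

```text
the job is handed in; nothing more can be done
None
```

I gripped the small white float across its bar, lifted it clear and tilted it to the tile's slope. I then pressed it onto the tile and handed the job in at about 14 s, still gripping and pressing. No verdict was reported.

**Last checks, all worked out from the arm's pose, force readings and pictures:**
- **Alignment:** the sole was within about 1 mm of the tile's centre and within 0.002 rad of the measured tile frame, both in tilt and lengthwise. That frame came from fitting five camera views: slope 0.537 rad, good to about 0.005 rad.
- **Pressing:** the normal force was about 7.6 N, which puts the tile roughly 5.5 mm into its 12 mm of travel. The distance moved after first contact agrees, at about 5.3 to 5.6 mm.
- **Flushness:** the centre of pressure lay well inside the sole, so it appears to sit flat. This assumes the moment readings are taken about a point near the tool tip.
- **Grip:** the gripper opening stayed at 0.29 (about 25 mm on the 26 mm bar), and the float showed no slip in the wrist pictures.
- **Bystanders:** the trowel, spare tile and stand showed no movement in the final top picture.

**Checks that disagreed or settled little:**
- My first corner readings from the scene camera gave a slope of about 0.48 rad. I had picked the wrong edge of the tile, and re-reading them fixed it.
- About 2.7 N of sideways force down the slope remained, which may mean a small slope error.
- The wrist-picture check of the tilt was too coarse to add anything.

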